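Clamp the bevelled plate and feel the root gap with the taper gauge

TASK

Two bevelled steel plates lie in the fit-up jig ready for tack welding. First swing the toggle clamp's dark grip up and over until its foot bears down on the loose plate, then take the blue-handled taper gauge out of its wooden stand and slide its blade straight down into the gap between the two plates, near the middle of the seam, until it drags snugly on both, without shoving the clamped plate aside. Finish holding the gauge there, upright and snug, so that the gap can be read off it, and leave the tools lying round the job where they are.

Things in the scene. Friction and masses are not known exactly. Their poses are not given: they have to be found in the camera images.
- jig: fixed dark steel fit-up jig, base 138 x 290 x 10 mm. Origin on the table at the middle of the seam; x runs along the seam, y across it towards the bolted left plate, z up. Grey bars carry the plates with their undersides 40 mm above the table; under the seam there is open space between the bars, down to the base 10 mm above the table
- plate_l: left plate, bolted to the jig under a strap: steel, 100 mm along the seam, 75 mm across, 10 mm thick (top 50 mm above the table). Its edge at the seam has a 2 mm upright land at the bottom, above it a 30 degree bevel, so that the two plates form a V groove about 9 mm wider at the top than at the bottom. Origin under its centre, axes as the jig's
- left_root (a point): middle of the left plate's lower seam edge, 40 mm above the table
- plate_r: right plate, the same size with its bevel facing the left one, 0.5 to 0.8 kg, lying loose on the jig until clamped. The gap between the lower edges of the plates is 4 to 7 mm. Origin under its centre, axes as the jig's
- right_root (a point): middle of the right plate's lower seam edge, 40 mm above the table; the middle of the gap lies half-way between left_root and right_root
- toggle_clamp: hand toggle clamp standing on the jig on the right plate's side; origin under its flange, 107 mm from the jig's origin towards -y of the jig, 34.5 mm above the table. Its x axis points away from the seam (-y of the jig), its y axis along the seam (+x of the jig). Shut, its round foot (16 mm across) stands on the right plate 57 mm from the clamp's origin towards the seam; arm and spindle reach 100 mm above the table
- toggle_clamp_lever (a joint): angle of the clamp's rigid grip and arm, rad: about 0.045 shut (foot on the plate, which stops it short of 0; grip nearly upright), up to 1.22 open (grip laid back, foot lifted). Friction holds it where left; shutting takes 1 to 3 N at the grip, opening about 9 N. Carry it on towards 0 until the grip stops firmly (lean 5 to 12 N): the foot then goes on bearing with about 5 N by itself
- clamp_hinge (a point): a point on the clamp's hinge axis, at its middle; the axis is the clamp's y axis (level, along the seam), 80.5 mm above the table
- lever_grip (a point): centre of the clamp's dark round grip: 20 mm across, 60 mm long, pointing away from the hinge; 92 mm from the hinge axis. It leans away from the seam, 26 degrees from upright plus the joint's angle
- gauge_grip (a point): centre of the taper gauge's blue grip: 30 mm wide (x), 18 mm thick (y), 52 mm high (z up). The steel blade below it is 22 mm wide and 60 mm long; it is 2 mm thick at the tip and grows by 1 mm for every 5 mm of length, evenly on both faces, to 14 mm. The whole gauge weighs 0.16 kg. x and y here are the gauge's own axes; across the seam goes its y
- gauge_tip (a point): middle of the blade's lower end, 86 mm below gauge_grip; same axes as gauge_grip
- gauge_stand: fixed wooden block 130 x 60 x 66 mm, origin under its centre, z up; the gauge hangs tip down in a slot, its grip standing on the block's top. Two short steel punches stand 26 mm high at the block's other end (58 and 76 mm from the gauge along the block's x)
- stand_slot (a point): middle of the slot's mouth in the stand's top, 66 mm above the table; the slot is 25 mm long (block's x), 16.5 mm wide and 63 mm deep, so the gauge must be lifted 65 mm straight up to come clear
- gas_nozzle: copper nozzle 22 mm across and 66 mm tall, standing on the table: bystander
- paste_tin: black tin 56 mm across and 62 mm tall, standing on the table: bystander
- weld_bracket: heat-tinted steel bracket, base plate 62 x 105 x 8 mm with an upright tab to 52 mm: bystander
Not all that is in view belongs to the job. What is shaped like the plate_r but orange or red is not meant.

How it is judged:
On the way, in this order (a step that is already met when the one before it is completed fails the run):
1. the toggle clamp is shut with its foot bearing on the right plate, the gauge still in its stand (value of joint toggle_clamp_lever below 0.08 rad and contact force between toggle_clamp and plate_r above 1 N), for 0.2 s.
2. the gauge is drawn clear of its stand (height (world z) of gauge_tip above 0.068 m and contact force between the fingers and gauge above 1 N), for 0.1 s.
At the end, for the whole second after the job is handed in: clamp shut (under 0.08 rad), foot on the right plate (over 1 N); gauge gripped (over 2 N), still, upright within 7 degrees, square to the seam within 8, within 30 mm of its middle, tip 5 mm or more below the plates and clear of the base, pressing each plate with over 1.5 N (all of step 1 and contact force between gauge and plate_l above 1.5 N and contact force between gauge and plate_r above 1.5 N and contact force between the fingers and gauge above 2 N and z of gauge_tip in the frame of jig between 0.0115 and 0.035 m and x of gauge_tip in the frame of jig between -0.03 and 0.03 m and angle between gauge_tip's own z axis and vertical below 0.12 rad and angle between the y axis of gauge_tip and the y axis of jig, either way round below 0.15 rad and linear speed of gauge below 0.01 m/s); the arm keeps its last pose, push and grip.
It fails at once if the right plate is shoved more than 3 mm from where it lay (distance of plate_r from where it was at the start of the episode above 0.003 m).
It fails at once if a bystander is moved more than 15 mm (distance of any of gas_nozzle, paste_tin, weld_bracket from where it was at the start of the episode above 0.015 m).
It also fails if it takes over 61 s, if anything falls off the work surface, if the arm or the gripper's body presses on something with over 40 N, if the wrist force passes 120 N, or if a joint passes its speed limit or range.

ROBOT

A 6-joint arm with a two-finger parallel gripper is mounted at the origin on the work surface; the furniture and walls round the work are solid. World frame = base frame: x ahead of the robot, y to its left, z up, the work surface at z = 0. Lengths are in m, angles in rad, forces in N, time in s.
With the tool pointing down it reaches from about 0.3 to 0.85 m from the base axis. Payload 4.2 kg.
Tool frame: the origin (TCP) lies between the finger pads; the fingertips stand 14 mm ahead of it and the grasp point (between the pads) lies 5 mm behind it; z points along the fingers, y is the direction in which the jaws open and shut (so a half turn about z gives the same grasp; the last joint's range is limited). The gripper opens to 91 mm and grips with 3 to 60 N. Pads are 32 mm wide; open, the fingers measure 118 mm over their backs; the gripper's body (76 mm by 178 mm) begins 60 mm behind the grasp point.
Start: joints at [1.223, 0.32, 1.565, -0, 1.257, -0.02], TCP at [0.185, 0.544, 0.228] pointing down, gripper open.
Joint ranges: [-3.11, 3.11], [-0.84, 2.01], [0.21, 2.61], [-1.34, 4.49], [0.05, 2.63], [-2.56, 2.56]. Speed limits (rad/s): [2.57, 2.57, 3.14, 3.14, 3.14, 3.14].

INTERFACE

Orientations are given as a unit quaternion [w, x, y, z].
In Python, from plant import read_state, capture, sign_off gives the robot as it stands. The module is installed in compiled form; this text tells all that it offers.
- The arm moves only by the tool servo_tool, never from a script. Its argument "moves" is one flat list of numbers, 4 for each row, row after row: the shift along the tool's x, y, z in m, then the turn about the tool's z in rad. A call has 1 to 12 rows; each row is the pose to reach, as a shift and turn from the pose commanded when the call began, along the tool's axes at that moment; what a row does not reach only later rows make up. A row lasts 1/10 s, in which the tool goes at most 50 mm and 8.59 degrees, less where a joint would pass 70% of its speed; a pose out of reach is approached as far as the arm can. A call with a gripper value outside its range is refused whole. "fingers" is the opening, from 0 (shut) to 1 (fully open), set as the call begins (left out, the last holds). The fingers move at their own pace and stop on an object; the grip force is fixed at half the most. Time passes only in rows, so rows that repeat a pose let the fingers close. It gives the time, the measured TCP pose, the force and the opening at its end, in the units of the state.
- read_state(): the state, without advancing time (a new reading comes with each control period).
- capture(name): name is "side" or "top" or "wrist"; returns a dict with "image" (480x640x3 uint8, blue, green, red), "range_z" (480x640 float32, m along the optical axis (not along the pixel's ray), 0 where there is no reading), "intrinsics" (3x3 intrinsics, pixels), "xyz" and "rotation" of the camera in the world. Camera axes: x right, y down, z forward; pixel columns grow to the right and rows downward; lengths in m; the calibration is good to about 2 mm. A picture is of the moment at which its call begins.
- sign_off(): hands the job in, once; it reports no verdict.
The state is a dict: "time_s": time; "q": joint angles; "joint_velocities": joint speeds; "joint_efforts": joint torques, N m; "ee_pos": TCP position; "orientation": TCP orientation; "wrist_force": force on the tool from outside, world axes, zero at the start; "wrist_torque": the same for the moment, N m; "grip_width": finger opening in m.
Only numpy, scipy, OpenCV 4.12 (cv2) and the standard library are available. Lean on these libraries where they do the work, as an engineer would, in place of code of your own. Each camera call takes 0.05 s, during which the arm holds its last target.

## Working session

There is one attempt and no reset: what is moved stays moved. The work goes in short steps, Python scripts to look and compute and a tool call to move; the robot and the scene stay as the last step left them, time stands still between calls to the robot, and variables do not carry over. Pictures are saved under pics/ and viewed, and the job is handed in when it is done.

Besides the shell and the picture viewer there is one more tool, called after "Call:" by a JSON object that holds its "op" and its "data". servo_tool: Moves the arm, as the interface text tells. Its arguments: {"type":"object","properties":{"moves":{"type":"array","items":{"type":"number"}},"fingers":{"type":"number"}},"required":["moves"]}

```bash
mkdir -p pics; cat > h.py <<'E'
import numpy as np, cv2
from plant import read_state, capture, sign_off
def snap(n,f):
    c=capture(n); cv2.imwrite(f'pics/{f}.png',c['image']); np.savez(f'pics/{f}.npz',**{k:np.array(v) for k,v in c.items()}); return c
def load(f): return dict(np.load(f'pics/{f}.npz'))
def R(c):
    r=np.array(c['rotation']); 
    if r.shape==(3,3): return r
    from scipy.spatial.transform import Rotation as Ro
    return Ro.from_quat([r[1],r[2],r[3],r[0]]).as_matrix()
def cloud(c):
    K=c['intrinsics'];z=c['range_z'];v,u=np.mgrid[:480,:640]
    p=np.stack([(u-K[0,2])/K[0,0]*z,(v-K[1,2])/K[1,1]*z,z],-1)
    w=p@R(c).T+np.array(c['xyz']); w[z==0]=np.nan; return w
def ray(c,u,v,h):
    K=c['intrinsics'];d=R(c)@np.array([(u-K[0,2])/K[0,0],(v-K[1,2])/K[1,1],1]);o=np.array(c['xyz'])
    return o+d*(h-o[2])/d[2]
def proj(c,p):
    q=R(c).T@(np.array(p)-c['xyz']);q=c['intrinsics']@q;return q[:2]/q[2]
E
python3 - <<'E'
from h import *
print(read_state())
for n in ['side','top','wrist']:
    c=snap(n,n+'0'); print(n,c['xyz'],c['rotation'],c['intrinsics'])
E
```

```text
{'time_s': 0.0, 'q': array([ 1.22297430e+00,  3.20282075e-01,  1.56567666e+00, -2.67538897e-05,
        1.25737718e+00, -1.99864701e-02]), 'joint_velocities': array([-0.00148323, -0.00028136, -0.00041746, -0.00091064,  0.00168294,
        0.00026217]), 'joint_efforts': array([ 3.14795143e-03, -4.12459517e+01, -2.31975174e+01,  7.30903423e-02,
        4.58248041e-02, -1.36740055e-04]), 'ee_pos': array([0.18498394, 0.54392793, 0.22712681]), 'orientation': array([-1.46887996e-04,  1.63180567e-01,  9.86595835e-01, -8.59262244e-04]), 'wrist_force': array([ 1.4867657 ,  0.82730751, -0.3422368 ]), 'wrist_torque': array([ 0.04485503, -0.00234777,  0.00045973]), 'grip_width': 0.09103464456373407}
side [0.29436548 1.18997246 0.6165422 ] [ 0.00823242 -0.01720758  0.82959568 -0.55803864] [[446.68923654   0.         322.10825216]
 [  0.         446.68923654 239.36353707]
 [  0.           0.           1.        ]]
top [ 0.26020884 -0.05249491  1.35373103] [ 0.02786006 -0.70354123  0.7099095  -0.01679434] [[456.3247074    0.         319.73928482]
 [  0.         456.3247074  239.86920672]
 [  0.           0.           1.        ]]
wrist [0.1197648  0.56491104 0.38397463] [0.09953287 0.80662965 0.57829137 0.07085833] [[406.39070126   0.         317.76155412]
 [  0.         406.39070126 240.50337746]
 [  0.           0.           1.        ]]
```

View pics/top0.png

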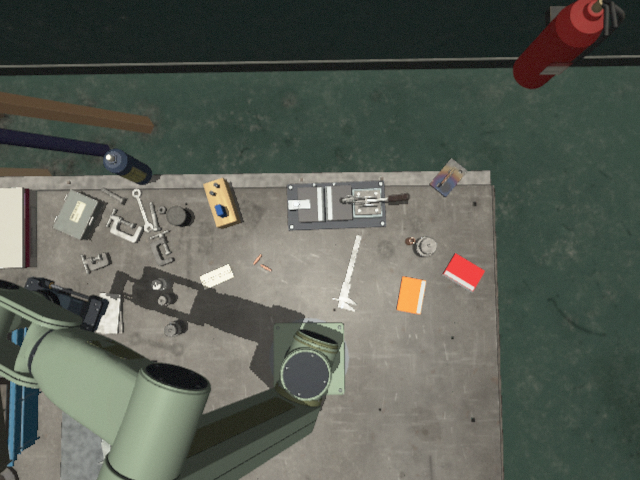

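View pics/side0.png

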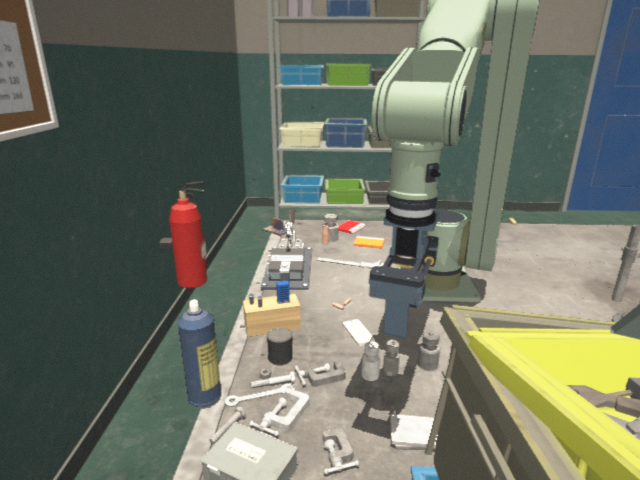

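View pics/wrist0.png

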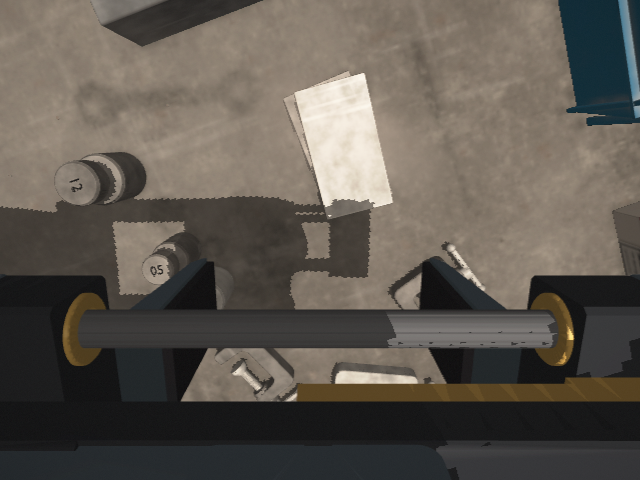

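The top view shows the jig at (337,205), with the clamp grip pointing right to (407,198). The gauge stand is at (221,203) with the blue grip at (222,211). The bystanders are the tin (178,215), the nozzle (410,241) and the bracket (448,178). The orange and red decoys are at (411,295) and (464,271).

```bash
python3 - <<'E'
from h import *
c=load('top0');im=c['image']
cr=im[165:265,190:470];cv2.imwrite('pics/topc.png',cv2.resize(cr[:, :140],None,fx=5.7,fy=5.7,interpolation=cv2.INTER_CUBIC));cv2.imwrite('pics/topd.png',cv2.resize(cr[:, 90:230],None,fx=5.7,fy=5.7,interpolation=cv2.INTER_CUBIC))
w=cloud(c)
for u,v in [(222,211),(213,184),(228,205),(337,205),(305,205),(320,200),(360,205),(400,199),(404,199),(345,200),(410,241),(178,215),(448,178),(300,250)]: print(u,v,w[v,u].round(4))
c=load('side0');w=cloud(c)
cv2.imwrite('pics/sidec.png',cv2.resize(c['image'][200:370,230:400],None,fx=3.5,fy=3.5,interpolation=cv2.INTER_CUBIC))
E
```

```text
222 211 [0.42   0.233  0.1186]
213 184 [0.4994 0.2642 0.0943]
228 205 [0.4435 0.2274 0.0687]
337 205 [ 0.4431 -0.083   0.0474]
305 205 [0.4417 0.0085 0.0641]
320 200 [ 0.4576 -0.0342  0.0513]
360 205 [ 0.4384 -0.147   0.0761]
400 199 [ 0.447  -0.252   0.1236]
404 199 [ 0.4463 -0.2621  0.1275]
345 200 [ 0.4461 -0.1031  0.1223]
410 241 [ 0.3402 -0.2995 -0.0022]
178 215 [0.4174 0.373  0.06  ]
448 178 [ 0.5255 -0.4137  0.0091]
300 250 [ 0.3164  0.0273 -0.0009]
```

View pics/topc.png

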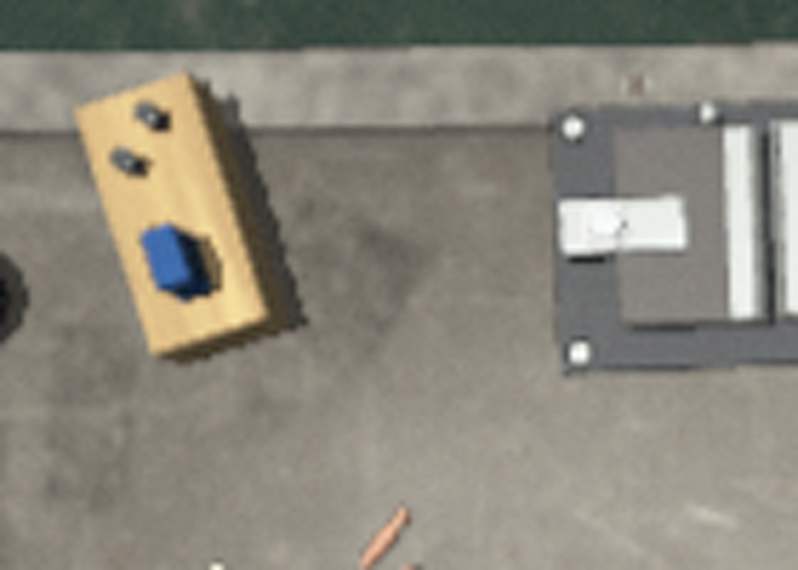

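View pics/topd.png

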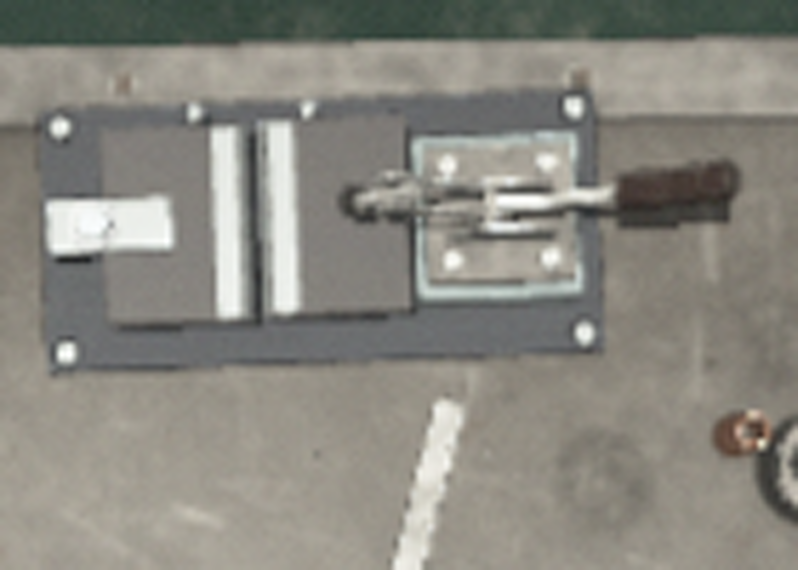

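View pics/sidec.png

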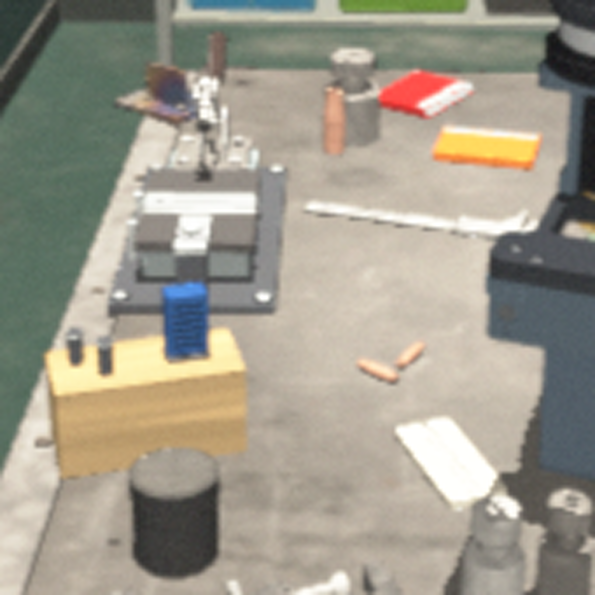

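```bash
python3 - <<'E'
from h import *
c=load('top0');w=cloud(c)
f=lambda x,y:(280+x/5.7-.5+.09,165+y/5.7-.5+.09)
P=[ray(c,*f(*p),0.01) for p in [(38,110),(588,92),(605,352),(50,373)]]
for p in P: print(p.round(4))
print('ctr',np.mean(P,0).round(4),'len',[np.linalg.norm(P[i]-P[(i+1)%4]).round(4) for i in range(4)])
y=(P[0]-P[1])+(P[3]-P[2]);print('jig y yaw-90 deg',np.degrees(np.arctan2(y[1],y[0]))-90)
# plates' groove tops z=.05 : left top edge right side, etc
for p in [(243,125),(247,318),(262,122),(275,316),(210,128),(218,318),(411,115),(408,310)]: print('plate',p,ray(c,*f(*p),0.05).round(4))
# grip, dark brown
im=c['image'];hsv=cv2.cvtColor(im,cv2.COLOR_BGR2HSV)
z=w[...,2]
print('clamp pts')
for v in range(190,210,2):
  print(v,[ (u,*(w[v,u]*1000).round().astype(int)) for u in range(340,412,5) if z[v,u]>0.06])
# side view grip
cs=load('side0');ws=cloud(cs)
m=(ws[...,1]<-0.2)&(ws[...,1]>-0.33)&(ws[...,0]>.40)&(ws[...,0]<.5)&(ws[...,2]>.06)&(ws[...,2]<.25)
print('side grip',m.sum());
for p in ws[m][::3]: print((p*1000).round().astype(int),end=' ')
# stand
m=(abs(z-.067)<.004)&(w[...,0]>.35)&(w[...,1]>.15)&(w[...,1]<.35)&(hsv[...,0]<35)&(hsv[...,1]>60)
r=cv2.minAreaRect(np.float32(w[m][:,:2]*1000));print('\nstand',m.sum(),r)
m=(hsv[...,0]>100)&(hsv[...,0]<125)&(hsv[...,1]>120)&(w[...,0]>.38)&(w[...,1]>.2)&(w[...,1]<.28)&(z>.1)
r=cv2.minAreaRect(np.float32(w[m][:,:2]*1000));print('blue',m.sum(),r,w[m].mean(0),np.median(z[m]))
E
```

```text
[0.5133 0.0665 0.01  ]
[ 0.5194 -0.2204  0.01  ]
[ 0.3834 -0.2268  0.01  ]
[0.3753 0.0608 0.01  ]
ctr [ 0.4479 -0.08    0.01  ] len [np.float64(0.2869), np.float64(0.1362), np.float64(0.2877), np.float64(0.138)]
jig y yaw-90 deg 1.4200170603770914
plate (243, 125) [ 0.4969 -0.0409  0.05  ]
plate (247, 318) [ 0.3987 -0.042   0.05  ]
plate (262, 122) [ 0.4983 -0.0505  0.05  ]
plate (275, 316) [ 0.3996 -0.0562  0.05  ]
plate (210, 128) [ 0.4955 -0.0242  0.05  ]
plate (218, 318) [ 0.3989 -0.0274  0.05  ]
plate (411, 115) [ 0.501  -0.1259  0.05  ]
plate (408, 310) [ 0.4019 -0.1231  0.05  ]
clamp pts
190 []
192 []
194 [(395, np.int64(461), np.int64(-239), np.int64(120)), (400, np.int64(461), np.int64(-252), np.int64(124)), (405, np.int64(459), np.int64(-264), np.int64(133))]
196 [(350, np.int64(456), np.int64(-117), np.int64(126)), (355, np.int64(457), np.int64(-131), np.int64(119)), (360, np.int64(460), np.int64(-145), np.int64(102)), (365, np.int64(461), np.int64(-160), np.int64(91)), (370, np.int64(461), np.int64(-174), np.int64(95)), (390, np.int64(457), np.int64(-227), np.int64(113)),
[... 1918 characters left out ...]
 447 -267  130] [ 453 -260  129] [ 443 -262  128] [ 453 -254  127] [ 443 -260  125] [ 449 -253  124] [ 456 -248  122] [ 445 -250  121] [ 452 -248  118] [ 443 -257  115] [ 449 -248  115] [ 455 -241  113] [ 445 -242  113] [ 454 -230  114] [ 444 -231  113] [ 454 -228  111] [ 444 -231  110] [ 454 -230  107] [ 443 -227  108] [ 453 -221  106] [ 444 -228  104] [ 450 -223  102] [ 440 -228  101] [ 444 -228   97] [ 446 -214   91] 
stand 673 ((453.2757568359375, 252.61572265625), (129.40480041503906, 60.403385162353516), 17.851646423339844)
blue 68 ((423.5705871582031, 240.70819091796875), (25.904117584228516, 15.28568172454834), 16.39451789855957) [0.42254209 0.23974466 0.11699156] 0.11865248793476835
```

```bash
cat >> h.py <<'E'
from scipy.spatial.transform import Rotation as Ro
def toolR(s=None):
    o=(s or read_state())['orientation'];return Ro.from_quat([o[1],o[2],o[3],o[0]]).as_matrix()
def yaw(s=None):
    y=toolR(s)[:,1];return np.degrees(np.arctan2(y[1],y[0]))
def goto(p,yw=None):
    s=read_state();r=toolR(s);d=r.T@(np.array(p)-s['ee_pos'])
    t=0 if yw is None else -np.radians((yw-yaw(s)+180)%360-180)
    print('t',round(s['time_s'],2),'pos',s['ee_pos'].round(4),'yaw',yaw(s).round(2),'F',s['wrist_force'].round(1),'w',round(s['grip_width'],4),'| shift',d.round(4),'turn',round(t,3))
E
python3 - <<'E'
from h import *
c=load('wrist0');print(R(c)); s=read_state();print(toolR(s));print('cam in tool',toolR(s).T@(c['xyz']-s['ee_pos']), toolR(s).T@R(c))
goto([.42,.22,.26],107-1e-9)
goto([.42,.22,.26],92)
E
```

```text
[[ 3.21116383e-01  9.18828465e-01  2.29430862e-01]
 [ 9.47039398e-01 -3.11344605e-01 -7.86188034e-02]
 [-8.05133238e-04  2.42525851e-01 -9.70144609e-01]]
[[-9.46760500e-01  3.21938478e-01 -4.14349302e-04]
 [ 3.21938745e-01  9.46759716e-01 -1.21837659e-03]
 [ 4.69235563e-08 -1.28690592e-03 -9.99999172e-01]]
cam in tool [ 0.06847363 -0.00147672 -0.15664776] [[ 8.68367490e-04 -9.70144377e-01 -2.42526562e-01]
 [ 9.99999507e-01  7.25599364e-04  6.77991381e-04]
 [-4.81772406e-04 -2.42527031e-01  9.70144529e-01]]
t 0.15 pos [0.185  0.5441 0.2273] yaw 71.22 F [-0.  -0.9  1.2] w 0.0912 | shift [-0.3268 -0.2312 -0.0324] turn -0.624
t 0.15 pos [0.185  0.5441 0.2273] yaw 71.22 F [-0.  -0.9  1.2] w 0.0912 | shift [-0.3268 -0.2312 -0.0324] turn -0.363
```

Call:
{"op": "servo_tool", "data": {"moves": [-0.33,-0.23,-0.03,1.2,-0.33,-0.23,-0.03,1.2,-0.33,-0.23,-0.03,1.2,-0.33,-0.23,-0.03,1.2,-0.33,-0.23,-0.03,1.2,-0.33,-0.23,-0.03,1.2,-0.33,-0.23,-0.03,1.2,-0.33,-0.23,-0.03,1.2,-0.33,-0.23,-0.03,1.2,-0.33,-0.23,-0.03,1.2,-0.33,-0.23,-0.03,1.2]}}

```text
time_s: 1.25
ee_pos: [0.4228, 0.221, 0.2576]
orientation: [-0.0, 0.691, 0.723, -0.0]
wrist_force: [-0.2, 0.4, -0.3]
grip_width: 0.0914
```

```bash
python3 - <<'E'
from h import *
goto([.45,-.285,.26],2)
c=snap('wrist','w1')
E
```

```text
t 1.25 pos [0.4228 0.221  0.2576] yaw 2.53 F [-0.2  0.4 -0.3] w 0.0914 | shift [-0.5067  0.0048 -0.0025] turn 0.009
```

View pics/w1.png

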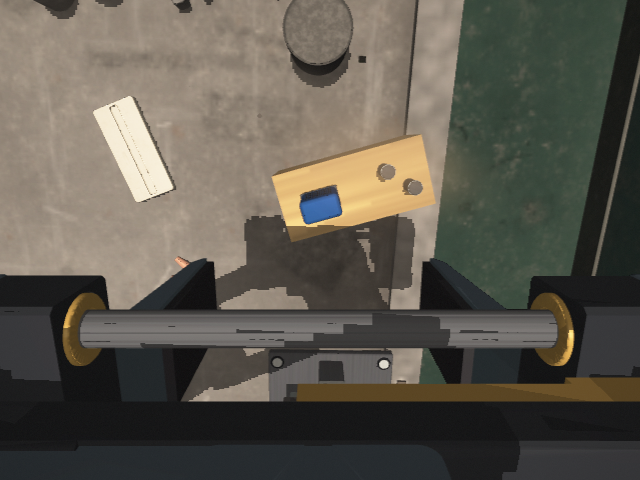

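The wrist view shows the stand with the gauge's blue grip at (320,207) and the punches at (387,172) and (413,187).

Call:
{"op": "servo_tool", "data": {"moves": [-0.54,0.005,0,0,-0.54,0.005,0,0,-0.54,0.005,0,0,-0.54,0.005,0,0,-0.54,0.005,0,0,-0.54,0.005,0,0,-0.54,0.005,0,0,-0.54,0.005,0,0,-0.54,0.005,0,0,-0.54,0.005,0,0,-0.54,0.005,0,0,-0.54,0.005,0,0]}}

```text
time_s: 2.5
ee_pos: [0.4527, -0.3217, 0.257]
orientation: [0.0, 0.692, 0.722, -0.001]
wrist_force: [-0.1, 0.6, -0.7]
grip_width: 0.0914
```

```bash
python3 - <<'E'
from h import *
c=snap('wrist','w2')
c1=load('w1');w=cloud(c1);hsv=cv2.cvtColor(c1['image'],cv2.COLOR_BGR2HSV)
m=(hsv[...,0]>100)&(hsv[...,0]<125)&(hsv[...,1]>150)&(w[...,0]>.38)&(w[...,2]>.108)
r=cv2.minAreaRect(np.float32(w[m][:,:2]*1000));print('blue top',m.sum(),r,np.median(w[m][:,2]))
m=(abs(w[...,2]-.066)<.008)&(w[...,1]>.15)&(w[...,1]<.35)&(hsv[...,0]<35)&(hsv[...,1]>60)
print('stand',cv2.minAreaRect(np.float32(w[m][:,:2]*1000)),np.median(w[m][:,2]))
goto([.45,-.32,.26],2)
E
```

```text
blue top 774 ((423.0109558105469, 238.03558349609375), (28.03813362121582, 17.221614837646484), 18.490203857421875) 0.11771185488516234
stand ((451.4432067871094, 247.23472595214844), (130.2493438720703, 60.32167434692383), 18.049108505249023) 0.06595773414011308
t 2.55 pos [ 0.4523 -0.3192  0.257 ] yaw 2.45 F [ 0.3  0.1 -0.1] w 0.091 | shift [-0.0007 -0.0024 -0.003 ] turn 0.008
```

View pics/w2.png

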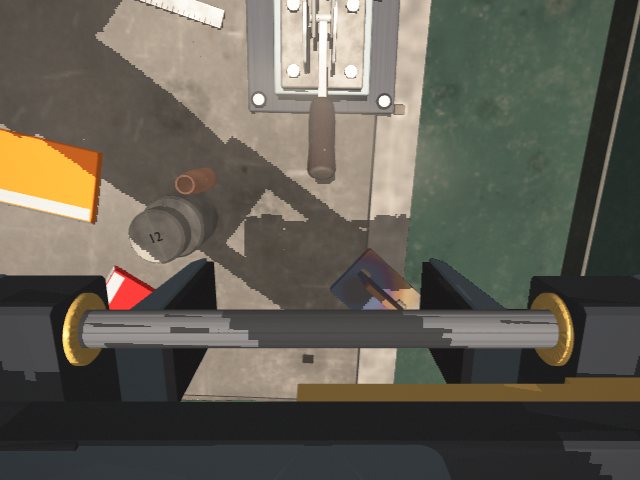

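```bash
python3 - <<'E'
from h import *
c=load('w2');w=cloud(c)
m=np.zeros((480,640),bool);m[98:183,306:338]=1
m&=(w[...,2]>.07)
p=w[m];print(len(p))
for v in range(100,184,6):
  r=w[v,300:345]; k=r[:,2]>.07
  if k.sum(): q=r[k];i=q[:,2].argmax();print(v,k.sum(),'x',q[:,0].min().round(4),q[:,0].max().round(4),'top',q[i].round(4))
for u,v in [(321,22),(323,60),(323,85),(292,70),(352,70),(293,5),(352,5)]: print(u,v,w[v,u].round(4))
cv2.imwrite('pics/w2c.png',cv2.resize(c['image'][0:190,240:410],None,fx=3.1,fy=3.1,interpolation=cv2.INTER_CUBIC))
E
```

```text
2056
100 19 x 0.4436 0.4574 top [ 0.4515 -0.2279  0.1088]
106 24 x 0.4423 0.459 top [ 0.4481 -0.2324  0.1121]
112 25 x 0.4417 0.459 top [ 0.4483 -0.2367  0.1156]
118 26 x 0.442 0.46 top [ 0.4499 -0.2407  0.1174]
124 27 x 0.4414 0.4601 top [ 0.4528 -0.2447  0.1202]
130 27 x 0.4416 0.4603 top [ 0.4509 -0.2488  0.1211]
136 26 x 0.4426 0.4605 top [ 0.4545 -0.2527  0.1239]
142 25 x 0.4428 0.4598 top [ 0.4492 -0.257   0.1259]
148 24 x 0.4431 0.4598 top [ 0.45   -0.2609  0.1288]
154 27 x 0.4425 0.4608 top [ 0.4522 -0.2647  0.1316]
160 27 x 0.4428 0.4608 top [ 0.4531 -0.2686  0.1336]
166 29 x 0.4422 0.4618 top [ 0.4519 -0.2725  0.1357]
172 27 x 0.4431 0.4612 top [ 0.448  -0.2769  0.1327]
178 13 x 0.4481 0.4567 top [ 0.4524 -0.2816  0.124 ]
321 22 [ 0.4477 -0.1713  0.0838]
323 60 [ 0.4504 -0.198   0.0882]
323 85 [ 0.4511 -0.2168  0.0995]
292 70 [ 0.4251 -0.2004  0.0515]
352 70 [ 0.4749 -0.1984  0.0522]
293 5 [ 0.4246 -0.1518  0.0517]
352 5 [ 0.4718 -0.1502  0.053 ]
```

View pics/w2c.png

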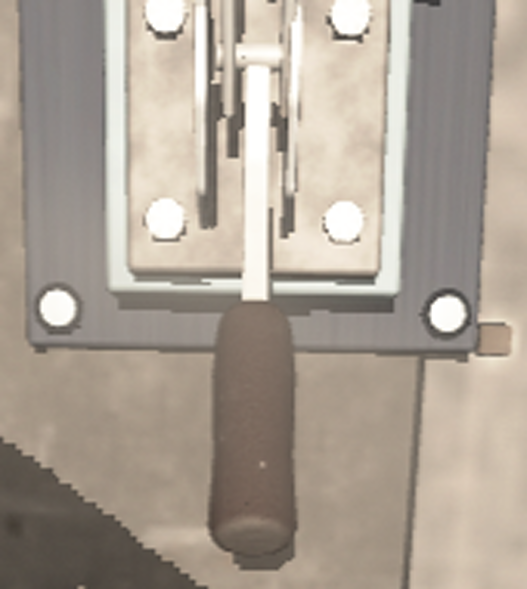

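The grip's centre is near pixel (321,140), about (0.452,-0.256,0.114). The hinge pin at (323,18) is at y≈-0.171 and z≈0.0805. That puts the grip about 91 mm from the hinge, against the 92 mm given.

```bash
python3 - <<'E'
from h import *
goto([.4517,-.256,.109],1.8)
E
```

```text
t 2.55 pos [ 0.4523 -0.3192  0.257 ] yaw 2.45 F [ 0.3  0.1 -0.1] w 0.091 | shift [0.063  0.0022 0.1481] turn 0.011
```

Call:
{"op": "servo_tool", "data": {"moves": [0.063,0.002,0.05,0.011,0.063,0.002,0.09,0.011,0.063,0.002,0.12,0.011,0.063,0.002,0.148,0.011,0.063,0.002,0.148,0.011,0.063,0.002,0.148,0.011]}}

```text
time_s: 3.15
ee_pos: [0.4517, -0.2545, 0.1107]
orientation: [0.0, 0.695, 0.719, 0.0]
wrist_force: [0.0, -0.3, 0.8]
grip_width: 0.0915
```

```bash
python3 - <<'E'
from h import *
goto([.4517,-.256,.109],1.8)
c=snap('wrist','w3')
E
```

```text
t 3.15 pos [ 0.4517 -0.2545  0.1107] yaw 1.97 F [ 0.  -0.3  0.8] w 0.0915 | shift [-0.0015 -0.0001  0.0017] turn 0.003
```

View pics/w3.png

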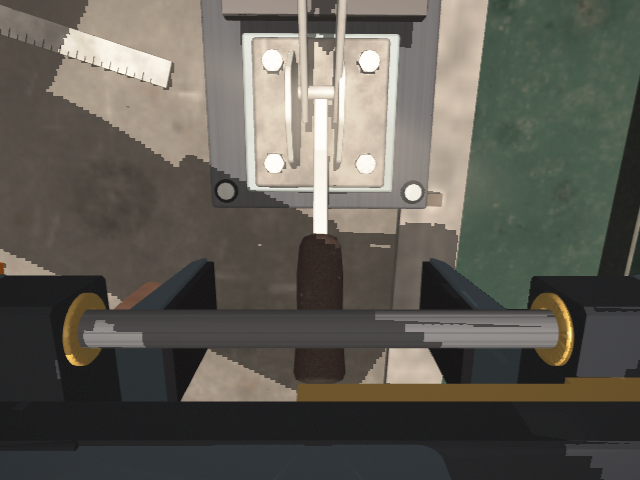

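The grip sits centred between the open fingers at (320,300), so I'll close.

Call:
{"op": "servo_tool", "data": {"moves": [0,0,0,0,0,0,0,0,0,0,0,0,0,0,0,0,0,0,0,0,0,0,0,0,0,0,0,0,0,0,0,0], "fingers": 0}}

```text
time_s: 4.0
ee_pos: [0.451, -0.2559, 0.1098]
orientation: [-0.0, 0.696, 0.718, 0.0]
wrist_force: [-0.3, 0.4, 0.4]
grip_width: 0.0301
```

Call:
{"op": "servo_tool", "data": {"moves": [0,0,0,0,0,0,0,0,0,0,0,0,0,0,0,0]}}

```text
time_s: 4.4
ee_pos: [0.4521, -0.2558, 0.11]
orientation: [0.001, 0.696, 0.719, 0.001]
wrist_force: [4.9, 2.1, -1.8]
grip_width: 0.02
```

```bash
python3 - <<'E'
from h import *
goto([.4517,-.256,.109],1.8)
h=np.array([-.171,.0805]);g=np.array([-.256,.1138])-h
for d in range(0,44,4):
  a=np.radians(-d);r=np.array([[np.cos(a),-np.sin(a)],[np.sin(a),np.cos(a)]])@g-g;print(d,r.round(4))
E
```

```text
t 4.4 pos [ 0.4521 -0.2558  0.11  ] yaw 1.87 F [ 4.9  2.1 -1.8] w 0.02 | shift [-0.0001 -0.0004  0.001 ] turn 0.001
0 [0. 0.]
4 [0.0025 0.0058]
8 [0.0055 0.0115]
12 [0.0088 0.0169]
16 [0.0125 0.0221]
20 [0.0165 0.0271]
24 [0.0209 0.0317]
28 [0.0256 0.036 ]
32 [0.0306 0.04  ]
36 [0.0358 0.0436]
40 [0.0413 0.0468]
```

Call:
{"op": "servo_tool", "data": {"moves": [0.0025,0,-0.006,0,0.0055,0,-0.0115,0,0.009,0,-0.017,0,0.0125,0,-0.022,0,0.0165,0,-0.027,0,0.021,0,-0.032,0,0.0256,0,-0.036,0]}}

```text
time_s: 5.1
ee_pos: [0.4514, -0.231, 0.1456]
orientation: [0.002, 0.695, 0.719, -0.0]
wrist_force: [6.0, -1.1, -7.5]
grip_width: 0.0198
```

```bash
python3 - <<'E'
from h import *
goto([.4517,-.256,.109],1.8)
c=snap('wrist','w4')
E
```

```text
t 5.1 pos [ 0.4514 -0.231   0.1456] yaw 1.93 F [ 6.  -1.1 -7.5] w 0.0198 | shift [-0.0249 -0.0006  0.0367] turn 0.002
```

View pics/w4.png

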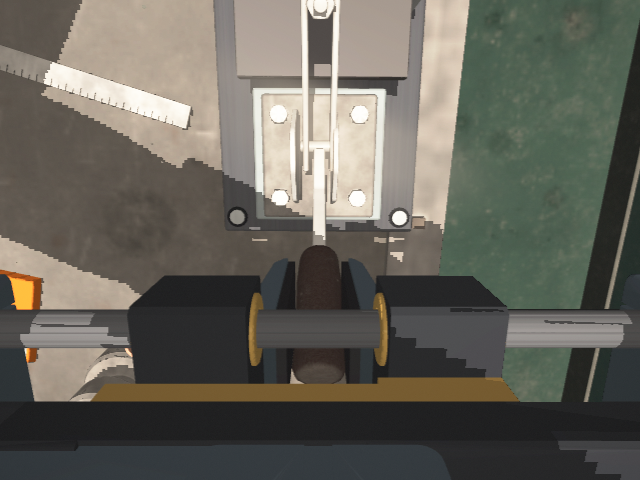

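Call:
{"op": "servo_tool", "data": {"moves": [0.003,0,-0.001,0,0.006,0,-0.003,0,0.009,0,-0.005,0,0.009,0,-0.005,0]}}

```text
time_s: 5.55
ee_pos: [0.4512, -0.2231, 0.1516]
orientation: [0.003, 0.695, 0.719, -0.001]
wrist_force: [3.3, -3.7, -0.5]
grip_width: 0.0201
```

Call:
{"op": "servo_tool", "data": {"moves": [0.002,0,-0.001,0,0.004,0,-0.002,0,0.004,0,-0.002,0]}}

```text
time_s: 5.85
ee_pos: [0.4511, -0.2198, 0.1538]
orientation: [0.003, 0.695, 0.719, -0.001]
wrist_force: [4.1, -5.5, 0.7]
grip_width: 0.0198
```

Call:
{"op": "servo_tool", "data": {"moves": [0.002,0,-0.001,0,0.004,0,-0.002,0,0.004,0,-0.002,0]}}

```text
time_s: 6.15
ee_pos: [0.451, -0.2161, 0.156]
orientation: [0.004, 0.695, 0.719, -0.001]
wrist_force: [3.5, -5.2, 1.1]
grip_width: 0.0194
```

```bash
python3 - <<'E'
from h import *
goto([.4517,-.256,.109],1.8)
c=snap('wrist','w5');c=snap('top','top5');c=snap('side','side5')
cv2.imwrite('pics/side5c.png',cv2.resize(c['image'][200:300,230:350],None,fx=6,fy=6,interpolation=cv2.INTER_CUBIC))
E
```

```text
t 6.15 pos [ 0.451  -0.2161  0.156 ] yaw 1.98 F [ 3.5 -5.2  1.1] w 0.0194 | shift [-0.0396 -0.0009  0.0473] turn 0.003
```

View pics/w5.png

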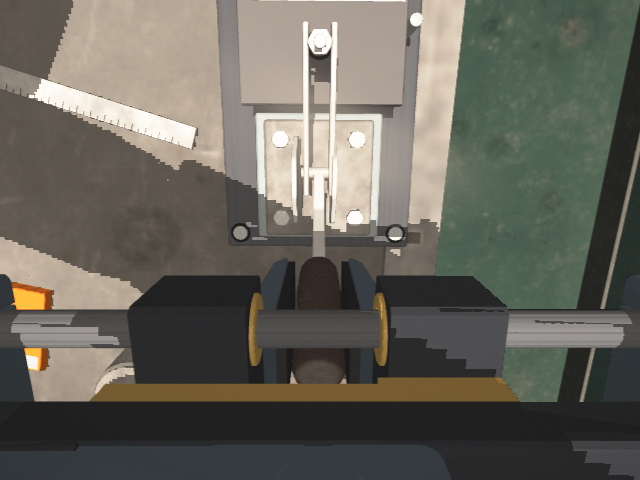

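View pics/side5c.png

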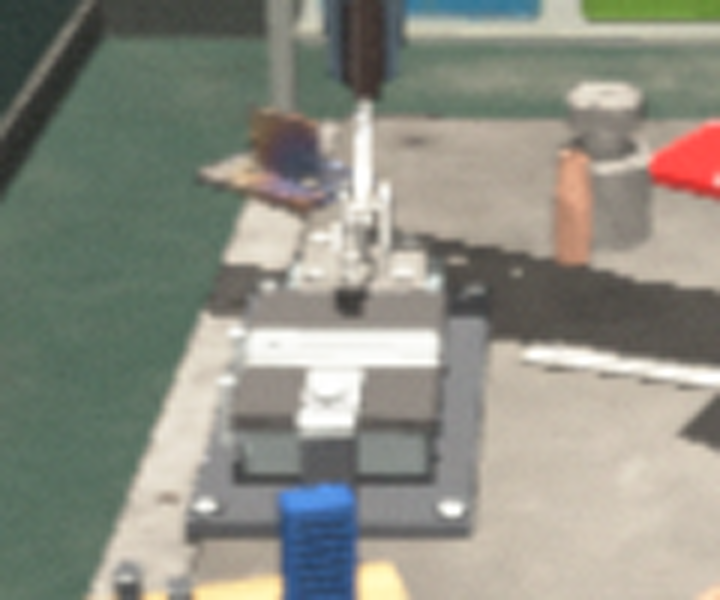

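```bash
python3 - <<'E'
from h import *
c=load('w5');w=cloud(c)
for u,v in [(320,41),(316,38),(306,60),(334,60),(306,100),(334,100),(334,150),(280,60),(380,60),(320,172)]: print(u,v,w[v,u].round(4))
print(w[20:60,300:340,2].max())
# grip slope
for v in range(262,300,8): print(w[v,320].round(4))
E
```

```text
320 41 [ 0.4475 -0.1056  0.1078]
316 38 [ 0.4456 -0.1044  0.1075]
306 60 [ 0.4409 -0.1119  0.0955]
334 60 [ 0.4547 -0.1117  0.0969]
306 100 [ 0.4413 -0.1304  0.0917]
334 100 [ 0.4557 -0.1299  0.0917]
334 150 [ 0.457  -0.1551  0.0879]
280 60 [ 0.424  -0.1049  0.0498]
380 60 [ 0.4836 -0.1029  0.0509]
320 172 [ 0.45   -0.1674  0.0839]
nan
[ 0.4508 -0.2026  0.1386]
[ 0.4509 -0.2049  0.1431]
[ 0.4509 -0.2069  0.1477]
[ 0.4509 -0.2087  0.1526]
[ 0.451  -0.2105  0.1569]
```

Call:
{"op": "servo_tool", "data": {"moves": [0.002,0,-0.001,0,0.004,0,-0.002,0,0.006,0,-0.003,0,0.008,0,-0.0035,0,0.008,0,-0.0035,0]}}

```text
time_s: 6.8
ee_pos: [0.4508, -0.2085, 0.16]
orientation: [0.004, 0.695, 0.719, -0.002]
wrist_force: [2.8, -7.2, 2.9]
grip_width: 0.02
```

Call:
{"op": "servo_tool", "data": {"moves": [0.001,0,-0.0005,0,0.002,0,-0.001,0,0.003,0,-0.001,0,0.003,0,-0.001,0]}}

```text
time_s: 7.2
ee_pos: [0.4507, -0.2059, 0.1611]
orientation: [0.004, 0.695, 0.719, -0.002]
wrist_force: [3.0, -8.0, 4.0]
grip_width: 0.02
```

Call:
{"op": "servo_tool", "data": {"moves": [0.001,0,-0.0005,0,0.002,0,-0.0005,0,0.002,0,-0.0005,0]}}

```text
time_s: 7.5
ee_pos: [0.4507, -0.2045, 0.1618]
orientation: [0.005, 0.695, 0.719, -0.002]
wrist_force: [1.0, -9.3, 4.0]
grip_width: 0.02
```

```bash
python3 - <<'E'
from h import *
goto([.4517,-.256,.109],1.8)
c=snap('wrist','w6');w=cloud(c);m=w[20:90,300:345,:];m=np.where(w[20:90,300:345,1:2]>-.12,m,np.nan)
print(np.sort(m[...,2][np.isfinite(m[...,2])].ravel())[-40::5])
E
```

```text
t 7.5 pos [ 0.4507 -0.2045  0.1618] yaw 2.01 F [ 1.  -9.3  4. ] w 0.02 | shift [-0.051  -0.001   0.0533] turn 0.004
[0.10002939 0.10022545 0.10028619 0.10040016 0.10052996 0.10071527
 0.10087496 0.10114675]
```

Call:
{"op": "servo_tool", "data": {"moves": [0.001,0,-0.0003,0,0.002,0,-0.0005,0,0.003,0,-0.0008,0,0.003,0,-0.0008,0]}}

```text
time_s: 7.95
ee_pos: [0.4507, -0.2041, 0.162]
orientation: [0.007, 0.694, 0.72, -0.004]
wrist_force: [2.1, -18.1, -1.7]
grip_width: 0.0199
```

It has reached a firm stop: 3 mm commanded gave only 0.4 mm of motion, at 18 N. I'll release now.

Call:
{"op": "servo_tool", "data": {"moves": [0,0,0,0,0,0,0,0,0,0,0,0,0,0,0,0,0,0,0,0], "fingers": 0.8}}

```text
time_s: 8.45
ee_pos: [0.4489, -0.197, 0.1606]
orientation: [-0.0, 0.696, 0.718, -0.0]
wrist_force: [-0.4, 1.1, 0.1]
grip_width: 0.0566
```

```bash
python3 - <<'E'
from h import *
goto([.45,-.19,.28],-72)
c=snap('wrist','w7');w=cloud(c);m=np.where(w[20:110,300:345,1:2]>-.12,w[20:110,300:345],np.nan)
print(np.sort(m[...,2][np.isfinite(m[...,2])].ravel())[-40::5])
E
```

```text
t 8.45 pos [ 0.4489 -0.197   0.1606] yaw 1.85 F [-0.4  1.1  0.1] w 0.0566 | shift [ 0.007   0.0013 -0.1194] turn 1.289
[0.09973082 0.0998104  0.09995337 0.10008292 0.10016888 0.10041464
 0.10060468 0.10088841]
```

View pics/w7.png

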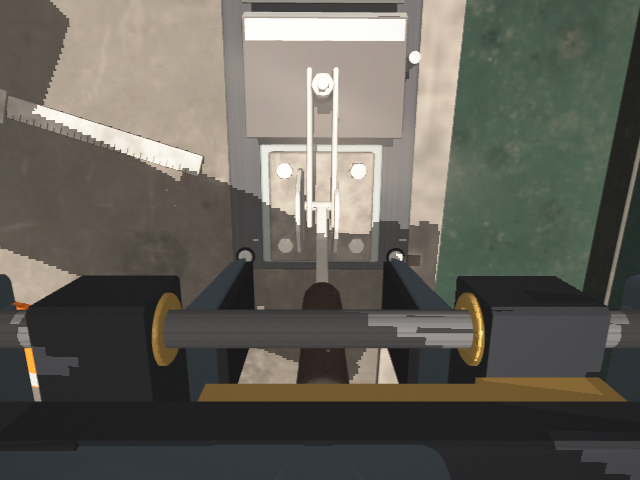

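Call:
{"op": "servo_tool", "data": {"moves": [0,0.001,-0.05,0,0,0.001,-0.09,0,0.02,0.001,-0.12,0,0.06,0.001,-0.12,0,0.08,0.001,-0.09,0,0.08,0.001,-0.08,0,0.08,0.001,-0.08,0,0.08,0.001,-0.08,0]}}

```text
time_s: 9.3
ee_pos: [0.448, -0.1181, 0.241]
orientation: [0.0, 0.696, 0.718, -0.0]
wrist_force: [0.3, 0.2, 0.2]
grip_width: 0.0731
```

```bash
python3 - <<'E'
from h import *
goto([.423,.2385,.25],-72)
c=snap('wrist','w8');w=cloud(c)
cv2.imwrite('pics/w8c.png',cv2.resize(c['image'][60:260,200:440],None,fx=3.3,fy=3,interpolation=cv2.INTER_CUBIC))
E
```

```text
t 9.3 pos [ 0.448  -0.1181  0.241 ] yaw 1.81 F [0.3 0.2 0.2] w 0.0731 | shift [ 0.3572 -0.0137 -0.0091] turn 1.288
```

View pics/w8.png

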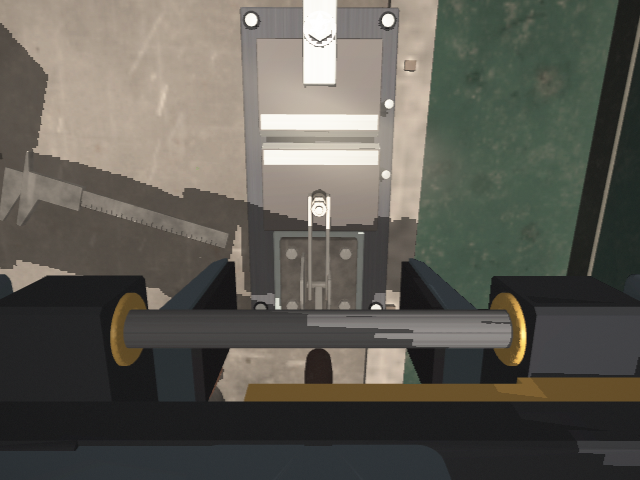

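View pics/w8c.png

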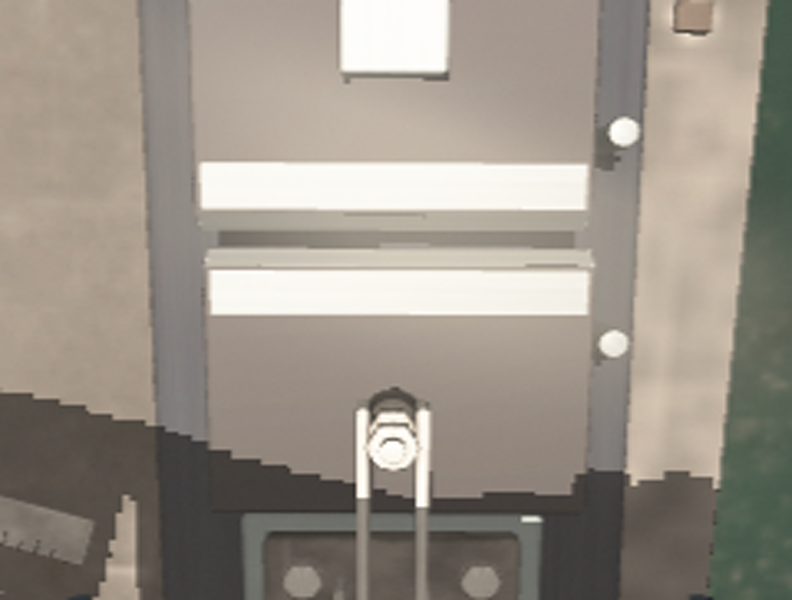

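```bash
python3 - <<'E'
from h import *
c=load('w8');w=cloud(c)
col=lambda x:200+(x+.5)/3.3-.5
row=lambda y:60+(y+.5)/3-.5
for y,z in [(163,.05),(210,.05),(230,.042),(248,.042),(266,.05),(315,.05)]:
  print(y,z,[ray(c,col(x),row(y),z)[:2].round(4) for x in (225,395,570)])
# subpixel gradient rows at several columns
g=cv2.cvtColor(c['image'],cv2.COLOR_BGR2GRAY).astype(int)
for u in (275,300,318,340,365): print(u,g[108:170,u].tolist())
for p in [(200,163),(588,163),(210,315),(588,315),(209,512),(575,512)]: print('corner',p,ray(c,col(p[0]),row(p[1]),.05).round(4))
print(w[100:112,270:370,2].mean(), c['xyz'])
E
```

```text
163 0.05 [array([ 0.4035, -0.0328]), array([ 0.4457, -0.0314]), array([ 0.489, -0.03 ])]
210 0.05 [array([ 0.4036, -0.0451]), array([ 0.4461, -0.0438]), array([ 0.4898, -0.0423])]
230 0.042 [array([ 0.4026, -0.0505]), array([ 0.4463, -0.049 ]), array([ 0.4912, -0.0476])]
248 0.042 [array([ 0.4026, -0.0554]), array([ 0.4464, -0.054 ]), array([ 0.4916, -0.0525])]
266 0.05 [array([ 0.4036, -0.0602]), array([ 0.4466, -0.0588]), array([ 0.4908, -0.0573])]
315 0.05 [array([ 0.4036, -0.0736]), array([ 0.447 , -0.0722]), array([ 0.4917, -0.0708])]
275 [172, 172, 172, 172, 172, 172, 239, 249, 250, 249, 249, 249, 249, 249, 250, 250, 249, 249, 248, 249, 249, 220, 165, 162, 163, 163, 162, 160, 150, 118, 117, 116, 116, 115, 146, 195, 193, 191, 192, 194, 188, 164, 248, 248, 248, 248, 247, 247, 248, 249, 249, 249, 247, 247, 248, 247, 235, 155, 153, 153, 152, 152]
300 [183, 182, 183, 182, 183, 182, 227, 250, 251, 250, 250, 250, 249, 249, 250, 250, 249, 249, 249, 249, 249, 238, 182, 176, 175, 175, 175, 172, 164, 141, 139, 139, 139, 137, 138, 201, 201, 198, 199, 202, 207, 174, 238, 249, 248, 248, 248,
[... 626 characters left out ...]
246, 246, 244, 244, 246, 245, 244, 244, 244, 245, 244, 172, 171, 169, 168, 167]
365 [166, 167, 168, 169, 169, 171, 196, 247, 246, 246, 246, 247, 246, 243, 244, 245, 244, 245, 245, 245, 245, 245, 175, 170, 168, 169, 170, 168, 169, 135, 135, 135, 135, 135, 134, 188, 200, 198, 199, 201, 155, 174, 216, 244, 243, 243, 243, 244, 241, 240, 241, 241, 241, 240, 241, 241, 240, 168, 166, 167, 166, 164]
corner (200, 163) [ 0.3973 -0.033   0.05  ]
corner (588, 163) [ 0.4935 -0.0298  0.05  ]
corner (210, 315) [ 0.3998 -0.0737  0.05  ]
corner (588, 315) [ 0.4963 -0.0706  0.05  ]
corner (209, 512) [ 0.3995 -0.1305  0.05  ]
corner (575, 512) [ 0.4967 -0.1273  0.05  ]
nan [ 0.44506326 -0.05110639  0.39777052]
```

Seam mid ≈(0.4465,-0.0515), yaw 1.9°, gap about 5–6 mm. The foot is on the plate. Next I'll go to the gauge.

```bash
python3 - <<'E'
from h import *
goto([.366,.22,.24],-72)
E
```

```text
t 9.35 pos [ 0.4483 -0.1183  0.2414] yaw 1.78 F [ 0.1  0.7 -0.2] w 0.0728 | shift [ 0.3407 -0.0717  0.0011] turn 1.288
```

Call:
{"op": "servo_tool", "data": {"moves": [0.34,-0.072,0,1.288,0.34,-0.072,0,1.288,0.34,-0.072,0,1.288,0.34,-0.072,0,1.288,0.34,-0.072,0,1.288,0.34,-0.072,0,1.288,0.34,-0.072,0,1.288,0.34,-0.072,0,1.288,0.34,-0.072,0,1.288,0.34,-0.072,0,1.288,0.34,-0.072,0,1.288,0.34,-0.072,0,1.288], "fingers": 0.6}}

```text
time_s: 10.55
ee_pos: [0.3655, 0.22, 0.2413]
orientation: [-0.0, 0.987, 0.158, 0.001]
wrist_force: [-0.3, -0.3, -1.8]
grip_width: 0.0548
```

```bash
python3 - <<'E'
from h import *
c=snap('wrist','w9')
goto([.423,.2385,.092],-72)
w=cloud(c);hsv=cv2.cvtColor(c['image'],cv2.COLOR_BGR2HSV)
m=(hsv[...,0]>100)&(hsv[...,0]<125)&(hsv[...,1]>150)&(w[...,0]>.38)&(w[...,2]>.111)
m[290:]=0
ys,xs=np.where(m);print(xs.min(),xs.max(),ys.min(),ys.max())
r=cv2.minAreaRect(np.float32(w[m][:,:2]*1000));print('blue top',m.sum(),r,np.median(w[m][:,2]),np.sort(w[m][:,2])[[5,-5]])
m=(abs(w[...,2]-.066)<.008)&(w[...,1]>.15)&(w[...,1]<.35)&(hsv[...,0]<35)&(hsv[...,1]>60)
print('stand',cv2.minAreaRect(np.float32(w[m][:,:2]*1000)),np.median(w[m][:,2]))
E
```

```text
t 10.6 pos [0.3653 0.2198 0.2411] yaw -71.9 F [0.  0.4 0.1] w 0.0545 | shift [0.0605 0.0002 0.1492] turn 0.002Traceback (most recent call last):
  File "<stdin>", line 7, in <module>
    return umr_minimum(a, axis, None, out, keepdims, initial, where)
ValueError: zero-size array to reduction operation minimum which has no identity
```

View pics/w9.png

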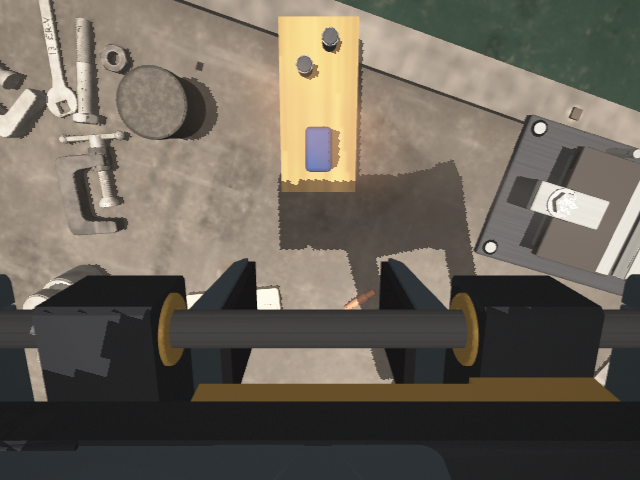

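```bash
python3 - <<'E'
from h import *
c=load('w9');w=cloud(c)
s=w[118:178,298:340];k=s[...,2]>.110
p=s[k];r=cv2.minAreaRect(np.float32(p[:,:2]*1000));print(k.sum(),r,np.median(p[:,2]))
ys,xs=np.where(k);print(xs.min()+298,xs.max()+298,ys.min()+118,ys.max()+118)
hsv=cv2.cvtColor(c['image'],cv2.COLOR_BGR2HSV)
m=(abs(w[...,2]-.066)<.006)&(w[...,1]>.15)&(w[...,1]<.35)&(hsv[...,0]<35)&(hsv[...,1]>60)
print('stand',cv2.minAreaRect(np.float32(w[m][:,:2]*1000)))
cx,cy=r[0];goto([cx/1000,cy/1000,.092],-72)
E
```

```text
1169 ((422.93890380859375, 237.8145751953125), (29.209562301635742, 17.90533447265625), 17.927892684936523) 0.11771207572443532
305 331 127 171
stand ((451.8079833984375, 247.52047729492188), (130.27818298339844, 60.16764450073242), 18.062421798706055)
t 10.6 pos [0.3653 0.2198 0.2411] yaw -71.9 F [0.  0.4 0.1] w 0.0545 | shift [0.0602 0.0008 0.1492] turn 0.002
```

Two wrist views 74° apart agree on the gauge at (0.423,0.238), so the wrist calibration is good. I'll descend and grip.

Call:
{"op": "servo_tool", "data": {"moves": [0.03,0.0008,0.02,0.002,0.06,0.0008,0.05,0.002,0.06,0.0008,0.09,0.002,0.06,0.0008,0.12,0.002,0.06,0.0008,0.15,0.002,0.06,0.0008,0.15,0.002,0.06,0.0008,0.15,0.002]}}

```text
time_s: 11.3
ee_pos: [0.4227, 0.2378, 0.0912]
orientation: [-0.0, 0.988, 0.156, 0.0]
wrist_force: [0.6, -0.4, 1.4]
grip_width: 0.0551
```

```bash
python3 - <<'E'
from h import *
goto([.4229,.2378,.090],-72)
E
```

```text
t 11.3 pos [0.4227 0.2378 0.0912] yaw -72.08 F [ 0.6 -0.4  1.4] w 0.0551 | shift [0.0002 0.     0.0012] turn -0.001
```

Call:
{"op": "servo_tool", "data": {"moves": [0,0,0.001,0,0,0,0.001,0,0,0,0.001,0,0,0,0.001,0,0,0,0.001,0,0,0,0.001,0,0,0,0.001,0,0,0,0.001,0], "fingers": 0}}

```text
time_s: 12.1
ee_pos: [0.4222, 0.2382, 0.0901]
orientation: [-0.0, 0.988, 0.156, 0.0]
wrist_force: [-1.4, -0.6, 4.8]
grip_width: 0.0179
```

Call:
{"op": "servo_tool", "data": {"moves": [0,0,-0.02,0,0,0,-0.04,0,0,0,-0.06,0,0,0,-0.08,0,0,0,-0.1,0,0,0,-0.12,0,0,0,-0.12,0,0,0,-0.12,0]}}

```text
time_s: 12.9
ee_pos: [0.4216, 0.2378, 0.2089]
orientation: [0.0, 0.988, 0.156, -0.0]
wrist_force: [-0.2, 1.0, -1.5]
grip_width: 0.0181
```

```bash
python3 - <<'E'
from h import *
goto([.4465,-.0515,.21],-88.1)
c=snap('wrist','w10');snap('side','side10')
E
```

```text
t 12.9 pos [0.4216 0.2378 0.2089] yaw -72.08 F [-0.2  1.  -1.5] w 0.0181 | shift [-0.0653  0.2829 -0.001 ] turn 0.28
```

View pics/side10.png

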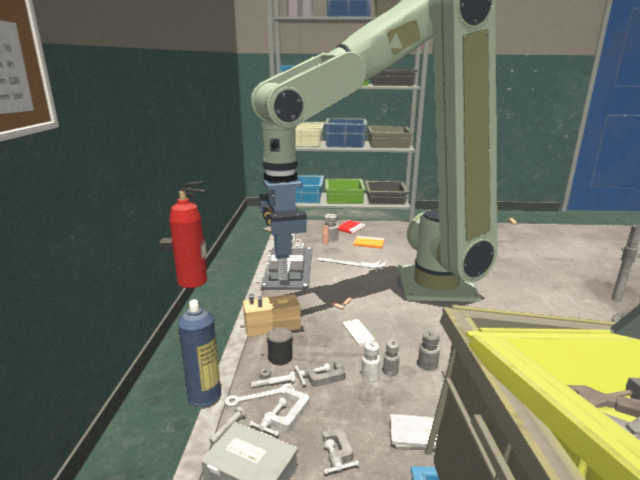

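Call:
{"op": "servo_tool", "data": {"moves": [-0.065,0.283,0,0.28,-0.065,0.283,0,0.28,-0.065,0.283,0,0.28,-0.065,0.283,0,0.28,-0.065,0.283,0,0.28,-0.065,0.283,0,0.28,-0.065,0.283,0,0.28,-0.065,0.283,0,0.28,-0.065,0.283,0,0.28,-0.065,0.283,0,0.28]}}

```text
time_s: 14.0
ee_pos: [0.447, -0.05, 0.2094]
orientation: [-0.0, 1.0, 0.017, -0.0]
wrist_force: [0.1, -0.6, -1.2]
grip_width: 0.0177
```

```bash
python3 - <<'E'
from h import *
goto([.4465,-.0515,.14],-88.1)
c=snap('wrist','w11');print(proj(c,[.4465,-.0515,.042]))
E
```

```text
t 14.0 pos [ 0.447  -0.05    0.2094] yaw -88.0 F [ 0.1 -0.6 -1.2] w 0.0177 | shift [-0.0005  0.0016  0.0693] turn 0.002
[318.54704365 224.34139854]
```

View pics/w11.png

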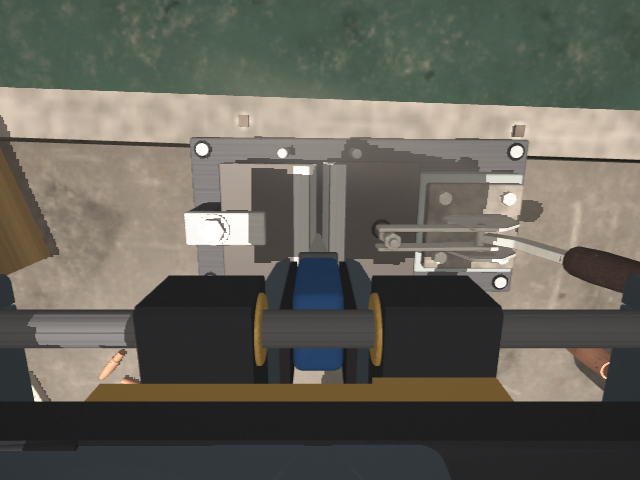

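```bash
python3 - <<'E'
from h import *
c=load('w11')
cv2.imwrite('pics/w11c.png',cv2.resize(c['image'][155:265,270:370],None,fx=5.4,fy=5.4,interpolation=cv2.INTER_CUBIC))
g=cv2.cvtColor(c['image'],cv2.COLOR_BGR2GRAY).astype(int)
for v in (172,180,190,200,210,220): print(v,g[v,290:352].tolist())
E
```

```text
172 [166, 166, 166, 238, 252, 253, 253, 253, 253, 252, 252, 252, 252, 252, 252, 252, 252, 252, 246, 196, 164, 160, 158, 129, 117, 116, 99, 86, 84, 85, 85, 85, 91, 112, 118, 116, 117, 118, 118, 98, 120, 136, 139, 139, 139, 140, 139, 137, 136, 137, 137, 136, 137, 137, 138, 136, 105, 92, 91, 91, 91, 91]
180 [76, 77, 77, 114, 136, 140, 139, 141, 141, 138, 136, 138, 138, 138, 138, 137, 138, 140, 128, 96, 108, 114, 113, 115, 115, 114, 93, 79, 76, 77, 76, 77, 83, 108, 115, 114, 114, 116, 117, 94, 115, 134, 138, 138, 139, 140, 137, 136, 136, 136, 136, 135, 135, 136, 136, 126, 95, 84, 84, 85, 84, 85]
190 [73, 74, 74, 114, 135, 139, 137, 139, 141, 137, 135, 136, 137, 136, 136, 136, 137, 139, 127, 91, 106, 112, 111, 113, 113, 111, 89, 73, 70, 71, 71, 71, 87, 107, 112, 111, 112, 114, 107, 85, 127, 138, 138, 137, 138, 137, 134, 134, 136, 135, 135, 135, 135, 136, 136, 114, 86, 77, 78, 77, 78, 78]
200 [72, 72, 72, 98, 131, 138, 137, 138, 139, 137, 135, 136, 136, 137, 137, 135, 138, 137, 126, 88, 106, 113, 111, 111, 112, 110, 83, 69, 70, 68, 69, 69, 85, 106, 111, 110, 111, 112, 105, 82, 126, 139, 139, 138, 138, 138, 135, 136, 137, 137, 136, 135, 135, 136, 136, 104, 78, 74, 74, 74, 75, 74]
210 [70, 69, 70, 98, 131, 139, 138, 138, 137, 137, 134, 137, 138, 136, 137, 136, 136, 138, 125, 88, 104, 111, 112, 114, 111, 110, 81, 65, 65, 65, 65, 65, 82, 106, 111, 110, 111, 111, 99, 90, 129, 139, 138, 138, 138, 137, 134, 135, 137, 138, 137, 136, 136, 138, 137, 93, 70, 72, 69, 70, 70, 71]
220 [70, 69, 69, 97, 132, 139, 138, 137, 137, 137, 134, 137, 138, 136, 137, 135, 136, 137, 126, 86, 105, 112, 111, 113, 112, 111, 80, 65, 65, 65, 64, 65, 92, 109, 109, 109, 111, 111, 90, 86, 128, 139, 138, 138, 137, 136, 135, 136, 138, 136, 136, 134, 135, 137, 125, 86, 69, 69, 70, 69, 70, 70]
```

View pics/w11c.png

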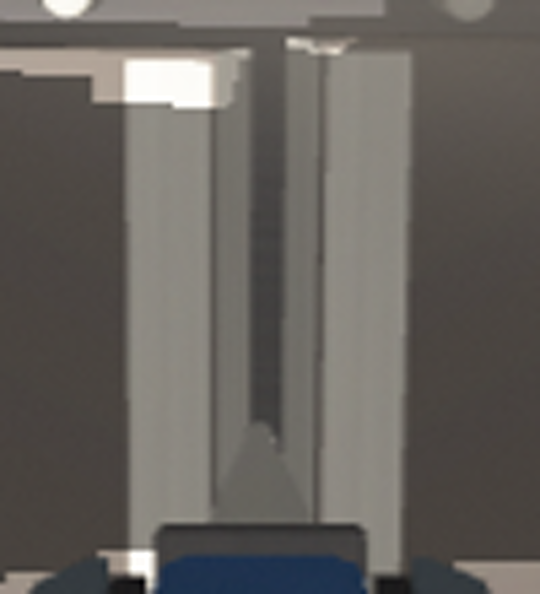

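```bash
python3 - <<'E'
from h import *
c=load('w11')
for v,e in [(220,(308.7,316,321.9,328.6)),(200,(308.7,316.0,322.2,329)),(180,(308.7,316.2,322.6,329.3))]:
  print([ray(c,u,v,z)[:2].round(4) for u,z in zip(e,(.05,.042,.042,.05))])
tip=[proj(c,[.447,-.05,.1253])];print(tip, proj(c,[.447,-.05,.15]))
goto([.4465,-.0515,.14],-88.1)
E
```

```text
[array([ 0.4514, -0.0435]), array([ 0.45  , -0.0493]), array([ 0.4502, -0.0541]), array([ 0.452 , -0.0593])]
[array([ 0.4673, -0.043 ]), array([ 0.4664, -0.0487]), array([ 0.4665, -0.0537]), array([ 0.4679, -0.0589])]
[array([ 0.4829, -0.0426]), array([ 0.4823, -0.0483]), array([ 0.4825, -0.0534]), array([ 0.4835, -0.0585])]
[array([316.18692234, 251.34655163])] [315.95238808 263.35326159]
t 14.05 pos [ 0.4471 -0.05    0.2095] yaw -87.99 F [ 0.1 -0.1 -1.2] w 0.0181 | shift [-0.0006  0.0015  0.0695] turn 0.002
```

```bash
python3 - <<'E'
from h import *
c=load('w11');print(ray(c,318.1,232.7,.1253),ray(c,318.1,233,.128))
s=read_state();print(c['xyz'],toolR(s).T@(c['xyz']-s['ee_pos']), R(c)[:,2],toolR(s)[:,2])
E
```

```text
[ 0.45880662 -0.0507529   0.1253    ] [ 0.45924716 -0.05073899  0.128     ]
[ 0.51458842 -0.0489193   0.36605819] [ 0.06740056  0.00124228 -0.15659708] [-0.24438518 -0.00726083 -0.96965105] [-4.79021145e-04  3.63165104e-04 -9.99999819e-01]
```

Call:
{"op": "servo_tool", "data": {"moves": [0,0.001,0.02,0.002,0,0.001,0.04,0.002,0,0.001,0.06,0.002,0,0.001,0.07,0.002,0,0.001,0.07,0.002,0,0.001,0.07,0.002]}}

```text
time_s: 14.65
ee_pos: [0.4479, -0.0519, 0.1403]
orientation: [0.0, 1.0, 0.016, 0.001]
wrist_force: [0.1, -0.6, -1.5]
grip_width: 0.0178
```

```bash
python3 - <<'E'
from h import *
goto([.4465,-.0515,.14],-88.1)
c=snap('wrist','w12')
im=c['image'][130:270,260:380];cv2.imwrite('pics/w12c.png',cv2.resize(im,None,fx=5,fy=4.2,interpolation=cv2.INTER_CUBIC))
E
```

```text
t 14.65 pos [ 0.4479 -0.0519  0.1403] yaw -88.19 F [ 0.1 -0.6 -1.5] w 0.0178 | shift [-0.0013 -0.0004  0.0003] turn -0.002
```

View pics/w12c.png

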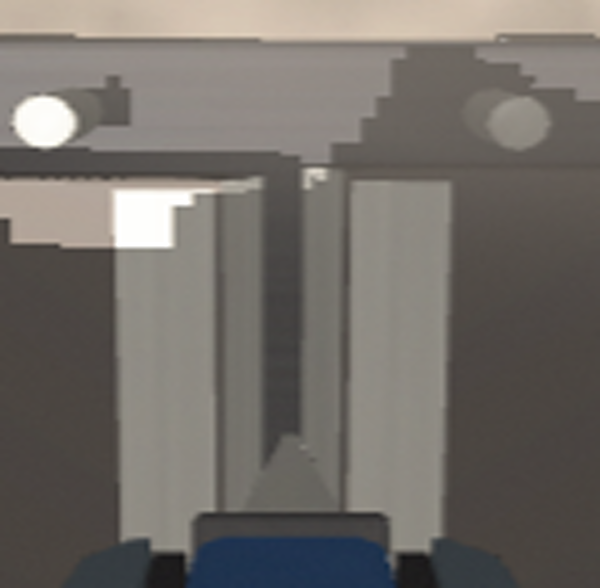

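Call:
{"op": "servo_tool", "data": {"moves": [0,-0.001,0.004,0,0,-0.001,0.008,0,0,-0.001,0.011,0,0,-0.001,0.011,0,0,-0.001,0.011,0]}}

```text
time_s: 15.2
ee_pos: [0.4472, -0.0513, 0.1287]
orientation: [-0.0, 1.0, 0.015, -0.0]
wrist_force: [0.2, 0.2, -1.8]
grip_width: 0.0178
```

```bash
python3 - <<'E'
from h import *
goto([.4465,-.0515,.14],-88.1)
c=snap('wrist','w13')
im=c['image'][130:270,260:380];cv2.imwrite('pics/w13c.png',cv2.resize(im,None,fx=5,fy=4.2,interpolation=cv2.INTER_CUBIC))
goto([.4465,-.0515,.14],-88.1)
E
```

```text
t 15.2 pos [ 0.4472 -0.0513  0.1287] yaw -88.24 F [ 0.2  0.2 -1.8] w 0.0178 | shift [-0.0008  0.0002 -0.0113] turn -0.002
t 15.25 pos [ 0.4473 -0.0513  0.1288] yaw -88.24 F [ 0.2  0.  -1.6] w 0.0181 | shift [-0.0008  0.0002 -0.0112] turn -0.002
```

View pics/w13c.png

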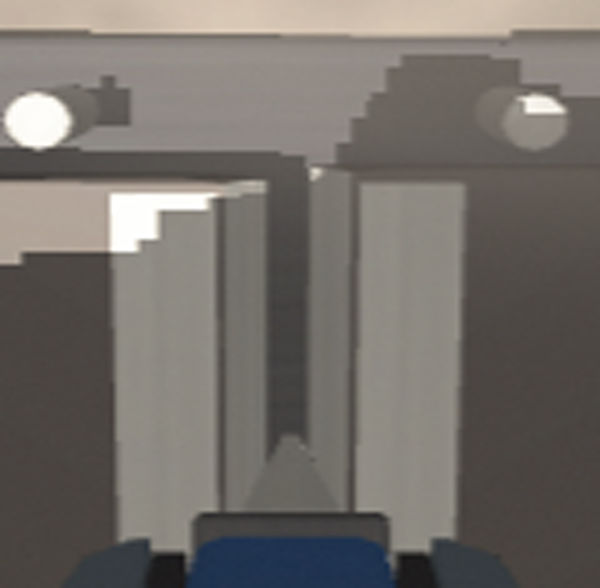

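Call:
{"op": "servo_tool", "data": {"moves": [0,-0.0003,0.003,0,0,-0.0003,0.006,0,0,-0.0003,0.009,0,0,-0.0003,0.012,0,0,-0.0003,0.012,0,0,-0.0003,0.012,0]}}

```text
time_s: 15.85
ee_pos: [0.4472, -0.0509, 0.1166]
orientation: [-0.0, 1.0, 0.015, -0.0]
wrist_force: [1.6, -0.5, -1.3]
grip_width: 0.0179
```

Call:
{"op": "servo_tool", "data": {"moves": [0,0,0.001,0,0,0,0.002,0,0,0,0.003,0,0,0,0.004,0,0,0,0.004,0,0,0,0.004,0]}}

```text
time_s: 16.45
ee_pos: [0.4473, -0.0509, 0.1127]
orientation: [-0.0, 1.0, 0.015, 0.0]
wrist_force: [-0.0, 0.4, -1.7]
grip_width: 0.0174
```

Call:
{"op": "servo_tool", "data": {"moves": [0,0,0.001,0,0,0,0.002,0,0,0,0.003,0,0,0,0.003,0,0,0,0.003,0]}}

```text
time_s: 16.95
ee_pos: [0.4472, -0.0509, 0.1097]
orientation: [-0.0, 1.0, 0.015, -0.0]
wrist_force: [0.4, 1.4, -2.0]
grip_width: 0.0178
```

Call:
{"op": "servo_tool", "data": {"moves": [0,0,0.0005,0,0,0,0.001,0,0,0,0.0015,0,0,0,0.0015,0,0,0,0.0015,0]}}

```text
time_s: 17.45
ee_pos: [0.4474, -0.0508, 0.1084]
orientation: [-0.0, 1.0, 0.015, 0.0]
wrist_force: [0.5, 1.3, 0.4]
grip_width: 0.018
```

```bash
python3 - <<'E'
from h import *
F=[]
for i in range(4):
  c=capture('side');F.append(read_state()['wrist_force'])
print(np.round(F,1)); goto([.447,-.051,.1],-88.1)
E
```

```text
[[-0.   1.5  1.7]
 [-0.4  2.3  1.5]
 [-0.4  1.3  1.1]
 [ 0.4  2.1  0.9]]
t 17.65 pos [ 0.4474 -0.0508  0.1084] yaw -88.24 F [0.4 2.1 0.9] w 0.0179 | shift [-0.0004  0.0001  0.0084] turn -0.002
```

Call:
{"op": "servo_tool", "data": {"moves": [0,-0.0003,0,0,0,-0.0003,0.0005,0,0,-0.0003,0.001,0,0,-0.0003,0.001,0,0,-0.0003,0.001,0]}}

```text
time_s: 18.15
ee_pos: [0.4475, -0.0508, 0.1077]
orientation: [0.0, 1.0, 0.015, 0.0]
wrist_force: [-1.4, -0.8, 4.2]
grip_width: 0.0178
```

```bash
cat > f.py <<'E'
from h import *
F=[]
for i in range(4):
  c=capture('side');F.append(read_state()['wrist_force'])
print(np.mean(F,0).round(2),np.std(F,0).round(2)); goto([.447,-.051,.1],-88.1)
E
python3 f.py
```

```text
[-1.48  0.83  5.63] [0.54 0.1  0.65]
t 18.35 pos [ 0.4475 -0.0508  0.1077] yaw -88.23 F [-1.9  1.   6.5] w 0.0178 | shift [-0.0005  0.0002  0.0077] turn -0.002
```

Call:
{"op": "servo_tool", "data": {"moves": [0,-0.0001,0.0005,0,0,-0.0001,0.0005,0,0,-0.0001,0.0005,0,0,-0.0001,0.0005,0,0,-0.0001,0.0005,0]}}

```text
time_s: 18.85
ee_pos: [0.4476, -0.0508, 0.1074]
orientation: [0.0, 1.0, 0.015, 0.0]
wrist_force: [-1.8, -0.1, 7.6]
grip_width: 0.0176
```

```bash
python3 f.py; python3 - <<'E'
from h import *
c=snap('wrist','w14');snap('side','side14')
w=cloud(c)
im=c['image'][100:300,240:540];cv2.imwrite('pics/w14c.png',cv2.resize(im,None,fx=2.6,fy=2.6,interpolation=cv2.INTER_CUBIC))
E
```

```text
[-0.93  0.05  7.39] [0.19 0.44 0.39]
t 19.05 pos [ 0.4476 -0.0507  0.1074] yaw -88.23 F [-0.9 -0.   6.7] w 0.0182 | shift [-0.0006  0.0002  0.0074] turn -0.002
```

View pics/w14c.png

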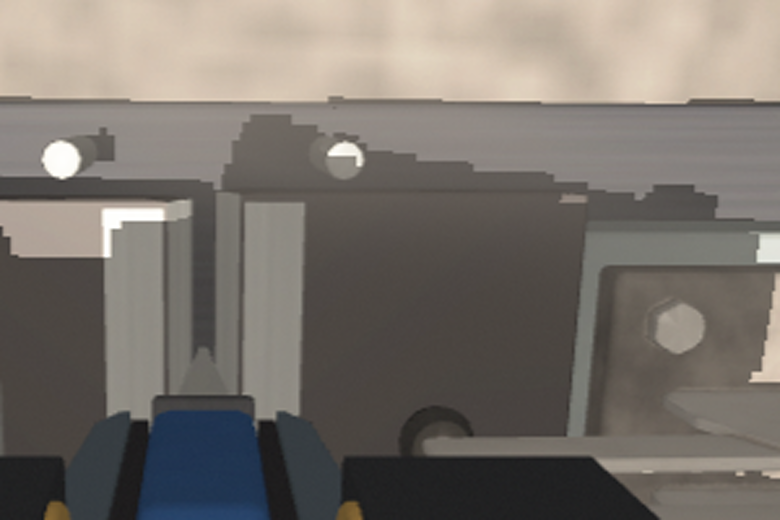

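View pics/side14.png

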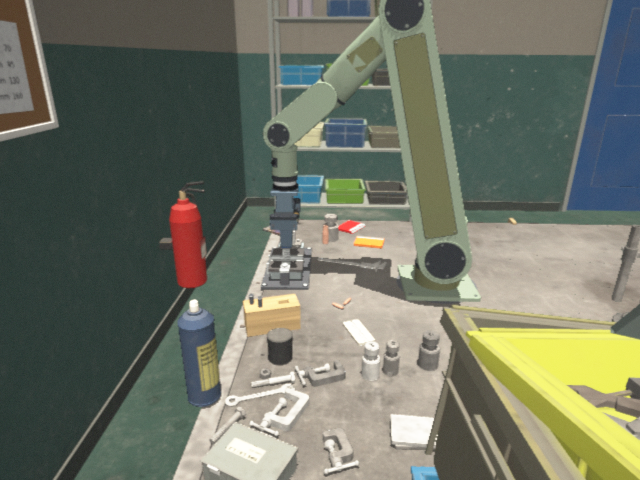

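Vertical support is about 9 N with the side force near zero, and it holds steady. The tip is at z≈0.023, and the foot stands on the plate at (435,430) in the crop. Handing in.

```bash
python3 -c "
from h import *
print(sign_off()); goto([.447,-.051,.1],-88.1)"
```

```text
the job is handed in; nothing more can be done
None
the job is handed in; nothing more can be done
```

I handed the job in at about 19 s of the 61 s allowed; the system gave no verdict.

**What I did:**
- **Clamp:** I gripped the clamp's dark grip and swung it shut to a firm stop. I leaned about 18 N there, more than the 5–12 N suggested. After I let go, the spindle top stayed at about 100 mm, its shut height.
- **Gauge:** I drew the gauge straight up out of its stand and lowered it into the gap at mid-seam. I pressed it down until both plates held it.

**Last checks:**
- **Snugness:** The plates held the gauge up with about 9 N, and the net sideways force was near zero. I could not measure the force on each plate or under the clamp foot directly.
- **Position:** The tip was at about z = 23 mm, which suggests a gap of about 5.5–6 mm. The gauge was upright and square to the seam within about 0.5°. The grip measured 18 mm, the thickness of the gauge.
- **Plate and clamp:** The last wrist picture showed the foot still on the right plate and no visible shift of the plate.
- **Disagreement:** The top camera put the gauge and seam about 3–4 mm further towards +y than the wrist camera did. I went by the wrist camera, because two of its views 74° apart agreed to within about 0.2 mm.

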